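# Fit the plunger stem into the button press and hold it

### The job

Take the straight-gripped plunger stem (the one with the plain cylindrical grip) out of the tool rack and, point down, thread it through the upper and then the lower bushing of the button press. Stop when its point stands out below the lower bushing and its collar is still about 15 mm above the upper bushing, not resting on it, and finish holding it still there so that the return spring clip can be fitted. Leave the other two punches, the spool, the weight and the hammer where they are.

Things in the scene. Friction and masses are not known exactly. Their poses are not given: they have to be found in the camera images.
- stem: Loose steel stem, about 0.26 kg, hanging upright by its collar in one of the rack's holes. Origin: centre of its lower end (the point); z up along the stem. From the point: taper 8 to 14 mm diameter over 6 mm, 14 mm shank up to 115 mm, 26 mm collar from 115 to 123 mm, cylindrical ribbed grip 18 mm in diameter from 123 to 173 mm (top). Turning about z does not matter.
- stem_collar (a point): Centre of the underside of the stem's collar, on the stem's axis 115 mm above its point.
- press: Grey button press screwed to the table. Origin: on the common vertical axis of its two bushings, at table level. Base 110 (x) by 165 mm (y -50 to +115), 18 mm thick, with a die under the bushings, top 24 mm above the table. Column 46 by 42 mm at y = +85 mm, 145 mm high, the highest part. Two level arms end in brass bushings, 29 mm outer, 17 mm bore: 65 to 90 and 120 to 145 mm above the table.
- upper_bushing (a point): Centre of the top mouth of the upper bushing, 145 mm above the table; z up, along the bore.
- lower_bushing (a point): Centre of the bottom mouth of the lower bushing, 65 mm above the table, straight below the upper one.
- rack: Plywood tool rack, fixed to the table. Origin: centre of its underside. Top board 70 mm (x) by 230 mm (y), 12 mm thick, its top 130 mm above the table, with three through holes of 18 mm diameter at y = -75, 0 and +75 mm; the collars rest on its top. Base board 8 mm thick.
- ball_punch: Bystander: steel punch with a ball grip 28 mm across, hanging in another hole of the rack (shank 70 mm). Origin at its point; its top is 108 mm above that, 38 mm above the rack's top board.
- tee_punch: Bystander: steel punch with a 50 mm cross-bar grip, hanging in another hole of the rack (shank 85 mm). Origin at its point; its top is 120 mm above that, 35 mm above the rack's top board.
- spool: Bystander: loose white plastic thread spool, 48 mm across, 55 mm high, between rack and press, near the robot. Origin: centre of its underside.
- weight: Bystander: loose steel pattern weight, 56 mm across, 62 mm high, 0.9 kg, beyond the rack and press. Origin: centre of its underside.
- hammer: Bystander: loose tack hammer, 240 mm long, wooden handle, lying beyond the rack and press. Origin: under its middle; x along the handle.

How it is judged:
On the way, in this order (a step that is already met when the one before it is completed fails the run):
1. the stem's point has come out below the upper bushing, on its axis (z of stem in the frame of press below 0.118 m and horizontal distance between stem and upper_bushing below 0.007 m and angle between stem's own z axis and vertical below 0.12 rad), for 0.05 s.
2. the stem's point has come out below the lower bushing, on its axis (z of stem in the frame of press below 0.062 m and horizontal distance between stem and lower_bushing below 0.006 m and angle between stem's own z axis and vertical below 0.1 rad), for 0.1 s.
At the end, for the whole second after the job is handed in: The stem is gripped (over 1 N), still (under 20 mm/s), upright within 0.08 rad and on the bushings' axis within 6 mm, its point at least 5 mm below the lower bushing, the underside of its collar 4 to 30 mm above the top of the upper bushing (z of stem in the frame of press below 0.06 m and horizontal distance between stem and lower_bushing below 0.006 m and horizontal distance between stem_collar and upper_bushing below 0.006 m and z of stem_collar in the frame of upper_bushing between 0.004 and 0.03 m and angle between stem's own z axis and vertical below 0.08 rad and contact force between the fingers and stem above 1 N and linear speed of stem below 0.02 m/s); the arm keeps its last pose, push and grip.
It fails at once if the ball punch is pulled out or knocked out of place (30 mm) (distance of ball_punch from where it was at the start of the episode above 0.03 m).
It fails at once if the tee punch is pulled out or knocked out of place (30 mm) (distance of tee_punch from where it was at the start of the episode above 0.03 m).
It fails at once if the spool is moved by more than 30 mm (distance of spool from where it was at the start of the episode above 0.03 m).
It fails at once if the weight is moved by more than 30 mm (distance of weight from where it was at the start of the episode above 0.03 m).
It fails at once if the hammer is moved by more than 30 mm (distance of hammer from where it was at the start of the episode above 0.03 m).
It also fails if it takes over 54 s, if anything falls off the work surface, if the arm or the gripper's body presses on something with over 40 N, if the wrist force passes 120 N, or if a joint passes its speed limit or range.

### The arm

A 6-joint arm with a two-finger parallel gripper is mounted at the origin on the work surface. World frame = base frame: x ahead of the robot, y to its left, z up, the work surface at z = 0. Lengths are in m, angles in rad, forces in N, time in s.
With the tool pointing down it reaches from about 0.3 to 0.875 m from the base axis. Payload 4.2 kg.
Tool frame: the origin (TCP) lies midway between the tips of the shut fingers; the grasp point (between the pads) lies 19 mm behind it; z points along the fingers, y is the line along which they close (so a half turn about z gives the same grasp; the last joint's range is limited). The gripper opens to 85 mm and grips with 20 to 120 N. Pads are 22 mm wide; open, the fingers measure 114 mm over their backs; the gripper's body (76 mm by 85 mm) begins 54 mm behind the grasp point. The pads swing forward as they close: fully open they stand 13 mm farther back than shut.
Start: joints at [-1.167, 0.32, 1.565, -0, 1.257, -0.02], TCP at [0.236, -0.524, 0.231] pointing down, gripper open.
Joint ranges: [-3.11, 3.11], [-0.84, 2.01], [0.21, 2.61], [-1.34, 4.49], [0.05, 2.63], [-2.56, 2.56]. Speed limits (rad/s): [2.57, 2.57, 3.14, 3.14, 3.14, 3.14].

### API

Orientations are given as a unit quaternion [x, y, z, w].
In Python, from workcell import robot gives the robot as it stands.
- The arm moves only by the tool carry_out, never from a script. Its argument "increments" is a list of rows, each a list of 5 numbers: the closure, from 0 (fully open) to 1 (shut), then the shift along the tool's x, y, z in units of 0.04 m (1.0 is 0.04 m), then the turn about the tool's z in units of 6 degrees (1.0 is 6 degrees). A call has exactly 5 rows; each row shifts and turns the commanded pose from where the row before left it, along the tool's axes as they then stand; what a row does not reach is not made up. A row lasts 1/10 s, in which the tool goes at most 50 mm and 8.59 degrees, less where a joint would pass 70% of its speed; a pose out of reach is approached as far as the arm can. A call with a number of a shift or a turn outside -1 to 1 is refused whole. A call with a gripper value outside its range is refused whole. The fingers move at their own pace and stop on an object; "squeeze" is the grip in N (left out, the last holds). Time passes only in rows, so rows that do not move let the fingers close, or fill a call up. It gives the time, the measured TCP pose, the force, the opening and the grip force at its end, in the units of the state.
- robot.observe(): the state, without advancing time (a new reading comes with each control period).
- robot.camera(name): name is "scene" or "side" or "wrist"; returns the picture (420x560x3 uint8, red, green, blue); there is no depth.
- robot.camera_info(name): a dict with "intrinsics" (3x3 intrinsics, pixels), "D" ([k1, k2, p1, p2, k3] as OpenCV has them; the pictures are not rectified), "eye" and "rotation" of the camera in the world. Camera axes: x right, y down, z forward; pixel columns grow to the right and rows downward; lengths in m; the calibration is good to about 2 mm. A picture is of the moment at which its call begins: read the wrist's pose just before it. camera_info takes no time and is no camera call; for the wrist camera it gives the pose at the moment of the call.
- robot.finish_job(): hands the job in; it is judged then, once.
Trained networks look in the newest picture that a camera, given by its name, has taken for a name from the list of things; names that differ only in an ending like _2 or _b are one class to them, and where a whole thing is asked for, a point or a joint stands for the part that bears it (a point fixed in the world has none). Each returns a list of dicts, best first, with "p" (0 to 1); they miss things now and then, are a little off and sometimes report something else, mostly with a low value. They report only what shows in the picture. A call takes as long as a camera call.
- robot.outline_of(camera, label): "mask" (420x560 bool, what is visible of it) and "position" ([column, row] in pixels, amid what is visible of it).
The state is a dict: "t": time; "q": joint angles; "joint_velocities": joint speeds; "joint_torque": joint torques, N m; "tcp_pos": TCP position; "orientation": TCP orientation; "ft_force": force on the tool from outside, world axes, zero at the start; "torque": the same for the moment, N m; "grip_width": finger opening in m; "grasp_force": force on a finger pad.
Only numpy, scipy, OpenCV 4.12 (cv2) and the standard library are available. Lean on these libraries where they do the work, as an engineer would, in place of code of your own. Each camera call takes 0.05 s, during which the arm holds its last target. There are 200 camera calls.

## Working session

There is one attempt and no reset: what is moved stays moved. The work goes in short steps, Python scripts to look and compute and a tool call to move; the robot and the scene stay as the last step left them, time stands still between calls to the robot, and variables do not carry over. Pictures are saved under pics/ and viewed, at most 10 in all, crops included, and the job is handed in when it is done.

Besides the shell and the picture viewer there is one more tool, called after "Call:" in YAML: its name, and indented under it one key for each argument. carry_out: Moves the arm, as the interface text tells. Its arguments: {"type":"object","properties":{"increments":{"type":"array"},"squeeze":{"type":"number"}},"required":["increments"]}

```bash
mkdir -p pics; ls; python3 - <<'E'
from workcell import robot
import cv2,numpy as np
print(robot.observe())
ims=[]
for c in ["scene","side"]:
    i=robot.camera_info(c); print(c,i)
    im=robot.camera(c); cv2.imwrite(f"pics/{c}0.png",im[:,:,::-1])
    for n in ["stem","press","rack","ball_punch","tee_punch","spool"]:
        for d in robot.outline_of(c,n)[:2]:
            m=d["mask"]; ys,xs=np.nonzero(m)
            print(c,n,round(d["p"],2),np.round(d["position"]),xs.min(),xs.max(),ys.min(),ys.max(),m.sum())
E
```

```text
pics
{'t': 0.0, 'q': array([-1.16701295e+00,  3.20315319e-01,  1.56571730e+00, -1.96475768e-05,
        1.25741199e+00, -2.00398040e-02]), 'joint_velocities': array([-0.00113992,  0.00166164,  0.00076514,  0.00131141, -0.00044163,
        0.00031579]), 'joint_torque': array([-1.71460921e-03, -4.15530932e+01, -2.34166092e+01, -1.30994931e-04,
        8.32978258e-03, -3.65581144e-06]), 'tcp_pos': array([ 0.23624638, -0.52367909,  0.23045396]), 'orientation': array([ 9.77629580e-01,  2.10331994e-01, -1.85752102e-04, -9.07204361e-04]), 'ft_force': array([ 0.06298019, -0.42509222,  0.89919701]), 'torque': array([ 0.03581787, -0.10514163,  0.00760426]), 'grasp_force': 0.0, 'grip_width': 0.08525771187658525}
scene {'intrinsics': array([[494.44024534,   0.        , 277.52265097],
       [  0.        , 494.44024534, 215.677398  ],
       [  0.        ,   0.        ,   1.        ]]), 'D': array([0.03162338, 0.        , 0.        , 0.        , 0.        ]), 'eye': array([ 1.14688947, -0.15142362,  0.84435692]), 'rotation': array([ 0.77122131,  0.54316842, -0.19576081, -0.26807363])}
scene stem 
[... 311 characters left out ...]
191.] 231 252 178 209 569
side {'intrinsics': array([[541.95517452,   0.        , 275.96972531],
       [  0.        , 541.95517452, 206.74507669],
       [  0.        ,   0.        ,   1.        ]]), 'D': array([-0.03392251,  0.        ,  0.        ,  0.        ,  0.        ]), 'eye': array([0.06441583, 0.54678095, 0.97179429]), 'rotation': array([-0.35979043,  0.85976977, -0.33330579,  0.14231666])}
side stem 0.71 [413. 150.] 407 420 141 165 227
side press 0.6 [255. 321.] 215 292 269 371 4495
side rack 0.74 [386. 206.] 343 433 148 254 4687
side ball_punch 0.59 [374. 193.] 367 380 184 202 207
side tee_punch 0.55 [396. 175.] 383 406 164 183 263
side spool 0.58 [337. 285.] 324 347 266 298 636
```

```bash
python3 - <<'E'
import cv2,numpy as np
a=cv2.imread("pics/scene0.png"); b=cv2.imread("pics/side0.png")
cv2.imwrite("pics/both.png",np.vstack([cv2.resize(a[110:300,40:400],(800,422))[:, :],])) 
cv2.imwrite("pics/b2.png",cv2.resize(b[120:390,190:450],None,fx=2.2,fy=2.2))
E
```

```text
(no output)
```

View pics/both.png

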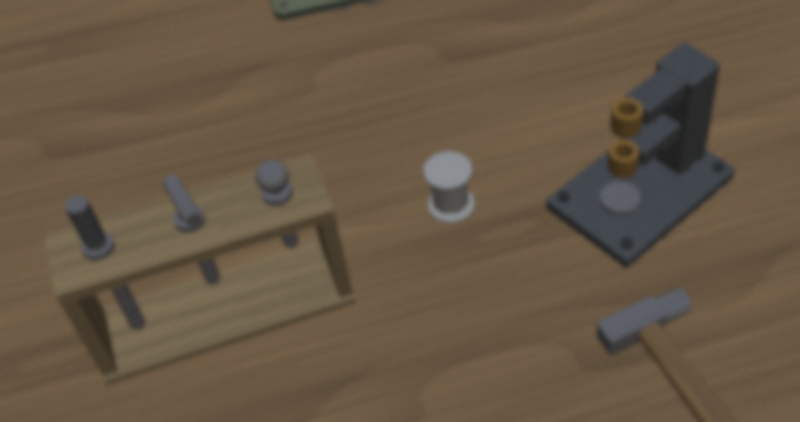

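View pics/b2.png

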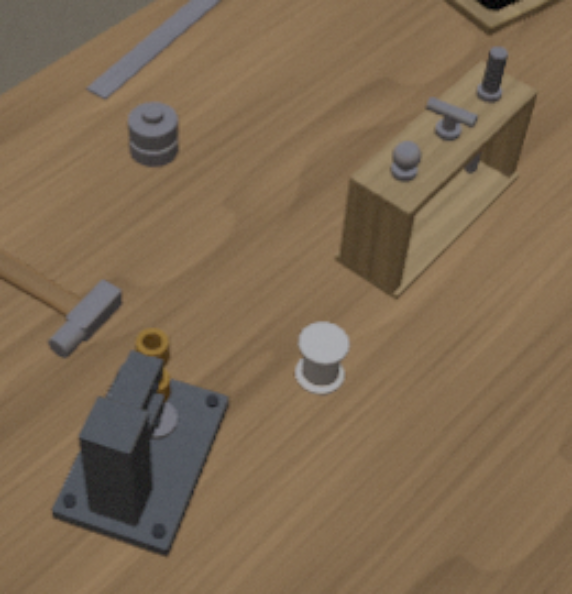

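The pictures show the stem in the far rack hole: grip top at scene (75,201) and side (416,144). The upper bushing mouth is at scene (322,158) and side (259,275).

```bash
cat > h.py <<'E'
from workcell import robot
import numpy as np, cv2
from scipy.spatial.transform import Rotation as R
def ray(info,px):
    p=cv2.undistortPoints(np.array([[px]],float),info["intrinsics"],info["D"])[0,0]
    return np.array(info["eye"]),R.from_quat(info["rotation"]).apply([p[0],p[1],1.])
def onz(info,px,z):
    e,d=ray(info,px); return e+d*(z-e[2])/d[2]
def proj(info,P):
    rv=R.from_quat(info["rotation"]).inv(); 
    return cv2.projectPoints(rv.apply(np.atleast_2d(P)-info["eye"]),np.zeros(3),np.zeros(3),info["intrinsics"],info["D"])[0][:,0]
def tri(obs):
    A=[];b=[]
    for i,px in obs:
        e,d=ray(i,px); d/=np.linalg.norm(d); M=np.eye(3)-np.outer(d,d); A.append(M); b.append(M@e)
    return np.linalg.lstsq(np.vstack(A),np.hstack(b),rcond=None)[0]
E
python3 - <<'E'
from h import *
s=robot.camera_info("scene"); d=robot.camera_info("side")
for n,a,b,z in [("stemtop",(75,201),(416.5,143.6),.188),("bush",(322,158),(259,275),.145),("ball",(162,188),(374,190),.16),("spooltop",(241.5,186),(336.5,275),.055)]:
    print(n,tri([(s,a),(d,b)]).round(4),onz(s,a,z).round(4),onz(d,b,z).round(4))
print("coltop",onz(s,(83,220),.134).round(4), onz(d,(412,162),.134).round(4))
# press base corners
for a in [(286,201),(321,228),(370,188)]: print(onz(s,a,.018).round(4))
for a in [(215,354),(265,368),(293,303)]: print("side",onz(d,a,.018).round(4))
# rack top corners
for a in [(61,217),(67,240),(190,206),(181,183)]: print("rack s",onz(s,a,.13).round(4))
E
```

```text
stemtop [ 0.4961 -0.3038  0.1886] [ 0.4959 -0.3036  0.188 ] [ 0.4964 -0.305   0.188 ]
bush [0.5067 0.1616 0.1457] [0.5058 0.1615 0.145 ] [0.5073 0.1617 0.145 ]
ball [ 0.4888 -0.1543  0.1571] [ 0.4905 -0.1553  0.16  ] [ 0.4876 -0.1504  0.16  ]
spooltop [0.4431 0.0064 0.0554] [0.4426 0.0063 0.055 ] [0.4434 0.0064 0.055 ]
coltop [ 0.4944 -0.3066  0.134 ] [ 0.496 -0.304  0.134]
[0.4856 0.0927 0.018 ]
[0.5806 0.1362 0.018 ]
[0.5139 0.2822 0.018 ]
side [0.5003 0.2891 0.018 ]
side [0.4123 0.2406 0.018 ]
side [0.4752 0.1009 0.018 ]
rack s [ 0.4696 -0.3448  0.13  ]
rack s [ 0.5277 -0.3388  0.13  ]
rack s [ 0.525  -0.1147  0.13  ]
rack s [ 0.4613 -0.1179  0.13  ]
```

Call:
carry_out:
  increments:
    - [0, 0, 0, -0.4, -1]
    - [0, 0, 0, 0, -1]
    - [0, 0, 0, 0, -1]
    - [0, 0, 0, 0, -1]
    - [0, 0, 0, 0, -1]

```text
t: 1.2
tcp_pos: [0.2365, -0.5241, 0.2474]
orientation: [0.889, 0.458, 0.0, 0.0]
ft_force: [0.2, -0.4, 0.0]
grip_width: 0.0854
grasp_force: 0.0
```

Call:
carry_out:
  increments:
    - [0, 0, 0, 0, -1]
    - [0, 0, 0, 0, -1]
    - [0, 0, 0, 0, -1]
    - [0, 0, 0, 0, -1]
    - [0, 0, 0, 0, -1]

```text
t: 1.7
tcp_pos: [0.2365, -0.5241, 0.2474]
orientation: [0.74, 0.673, -0.0, 0.0]
ft_force: [-0.4, -0.2, -0.1]
grip_width: 0.0858
grasp_force: 0.0
```

Call:
carry_out:
  increments:
    - [0, 0, 0, 0, -0.95]
    - [0, 0.5, 0.6, 0, 0]
    - [0, 0.7, 0.8, 0, 0]
    - [0, 0.7, 0.8, 0, 0]
    - [0, 0.7, 0.8, 0, 0]

```text
t: 2.2
tcp_pos: [0.3574, -0.4192, 0.2474]
orientation: [0.708, 0.707, 0.0, 0.0]
ft_force: [1.0, 0.0, -0.3]
grip_width: 0.0853
grasp_force: 0.0
```

Call:
carry_out:
  increments:
    - [0, 0.6, 0.8, -0.3, 0]
    - [0, 0.7, 0.8, 0, 0]
    - [0, 0.7, 0.8, 0, 0]
    - [0, 0.6, 0.7, 0, 0]
    - [0, 0.28, 0.38, 0, 0]

```text
t: 2.7
tcp_pos: [0.4977, -0.3027, 0.2594]
orientation: [0.706, 0.708, 0.0, 0.0]
ft_force: [0.4, -0.7, 0.3]
grip_width: 0.0854
grasp_force: 0.0
```

```bash
python3 - <<'E'
from h import *
print(robot.observe()["tcp_pos"]); i=robot.camera_info("wrist"); print(i)
im=robot.camera("wrist"); cv2.imwrite("pics/w1.png",im[:,:,::-1])
for d in robot.outline_of("wrist","stem")[:2]: print(d["p"],d["position"],d["mask"].sum())
print("exp top",proj(i,[[.496,-.304,.188],[.496,-.304,.138]]))
E
```

```text
[ 0.49773591 -0.30273714  0.25935597]
{'intrinsics': array([[361.87699494,   0.        , 283.01015648],
       [  0.        , 361.87699494, 211.63900794],
       [  0.        ,   0.        ,   1.        ]]), 'D': array([-0.08426533,  0.        ,  0.        ,  0.        ,  0.        ]), 'eye': array([ 0.49747289, -0.23297364,  0.40281049]), 'rotation': array([9.90345087e-01, 1.35393759e-03, 3.22995830e-04, 1.38616994e-01])}
0.68 [279.9, 216.2] 1452
exp top [[280.24670067 226.54830107]
 [280.71363549 205.81351745]]
```

View pics/w1.png

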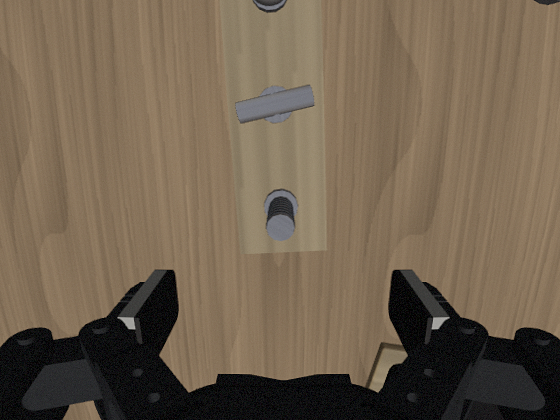

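The wrist view shows the stem's grip top at about (280,226), which is where I predicted it, so I'm going down to grasp.

Call:
carry_out:
  increments:
    - [0, -0.03, -0.04, 0.7, 0]
    - [0, 0, 0, 0.8, 0]
    - [0, 0, 0, 0.7, 0]
    - [0, 0, 0, 0.4, 0]
    - [0, 0, 0, 0.24, 0]

```text
t: 3.3
tcp_pos: [0.4926, -0.3066, 0.1442]
orientation: [0.708, 0.707, -0.001, -0.001]
ft_force: [0.8, -0.3, 0.2]
grip_width: 0.0852
grasp_force: 0.0
```

Call:
carry_out:
  increments:
    - [0.3, 0, 0, 0, 0]
    - [0.5, 0, 0, 0, 0]
    - [0.7, 0, 0, 0, 0]
    - [1, 0, 0, 0, 0]
    - [1, 0, 0, 0, 0]
  squeeze: 60

```text
t: 3.8
tcp_pos: [0.4949, -0.3065, 0.1467]
orientation: [0.707, 0.707, 0.0, 0.001]
ft_force: [0.6, 0.5, 0.4]
grip_width: 0.0167
grasp_force: 58.3
```

Call:
carry_out:
  increments:
    - [1, 0, 0, 0, 0]
    - [1, 0, 0, 0, 0]
    - [1, 0, 0, 0, 0]
    - [1, 0, 0, 0, 0]
    - [1, 0, 0, 0, 0]

```text
t: 4.3
tcp_pos: [0.4948, -0.3065, 0.1467]
orientation: [0.707, 0.707, 0.0, 0.001]
ft_force: [1.2, 0.6, 5.8]
grip_width: 0.0166
grasp_force: 58.3
```

Call:
carry_out:
  increments:
    - [1, 0, 0, -0.2, 0]
    - [1, 0, 0, -0.4, 0]
    - [1, 0, 0, -0.5, 0]
    - [1, 0, 0, -0.5, 0]
    - [1, 0, 0, -0.5, 0]

```text
t: 4.8
tcp_pos: [0.4934, -0.3059, 0.2297]
orientation: [0.707, 0.707, -0.0, -0.001]
ft_force: [0.0, 0.4, -2.7]
grip_width: 0.0163
grasp_force: 59.1
```

Call:
carry_out:
  increments:
    - [1, 0, 0, -0.6, 0]
    - [1, 0, 0, -0.6, 0]
    - [1, 0, 0, -0.6, 0]
    - [1, 0, 0, -0.5, 0]
    - [1, 0, 0, -0.3, 0]

```text
t: 5.3
tcp_pos: [0.4939, -0.3062, 0.3349]
orientation: [0.707, 0.707, -0.0, 0.0]
ft_force: [0.1, -0.4, -1.1]
grip_width: 0.0168
grasp_force: 59.1
```

```bash
python3 - <<'E'
from h import *
o=robot.observe(); print(o["tcp_pos"],o["grip_width"],o["grasp_force"],o["ft_force"])
ims=[]
for c in ["scene","side"]:
    im=robot.camera(c); i=robot.camera_info(c)
    t=o["tcp_pos"]; pz=t[2]-.1467+.015
    P=proj(i,[[t[0],t[1],pz],[t[0],t[1],pz+.115],[t[0],t[1],pz+.173]]); print(c,P.round(1))
    for d in robot.outline_of(c,"stem")[:1]:
        ys,xs=np.nonzero(d["mask"]); print(d["p"],xs.min(),xs.max(),ys.min(),ys.max()); v=cv2.fitLine(np.c_[xs,ys].astype(np.float32),cv2.DIST_L2,0,.01,.01).ravel(); print(v)
    x,y=P[1]; x=int(min(max(x,80),480)); y=int(min(max(y,100),320))
    ims.append(cv2.resize(im[y-100:y+100,x-80:x+80,::-1],None,fx=2.5,fy=2.5)); print(x-80,y-100)
cv2.imwrite("pics/lift.png",np.hstack(ims))
E
```

```text
[ 0.49385753 -0.3062129   0.33492163] 0.016756409634785287 59.117610454559326 [ 0.08743818 -0.39576909 -1.08956618]
scene [[ 70.4 194.8]
 [ 44.9 145.5]
 [ 29.5 115.9]]
0.69 36 73 139 196
[  0.470865     0.88220525  56.330048   166.41216   ]
0 45
side [[419.1 138.6]
 [429.7  95. ]
 [435.7  70.4]]
0.66 416 437 68 137
[ 2.26197541e-01 -9.74081457e-01  4.26491699e+02  1.02296684e+02]
349 0
```

View pics/lift.png

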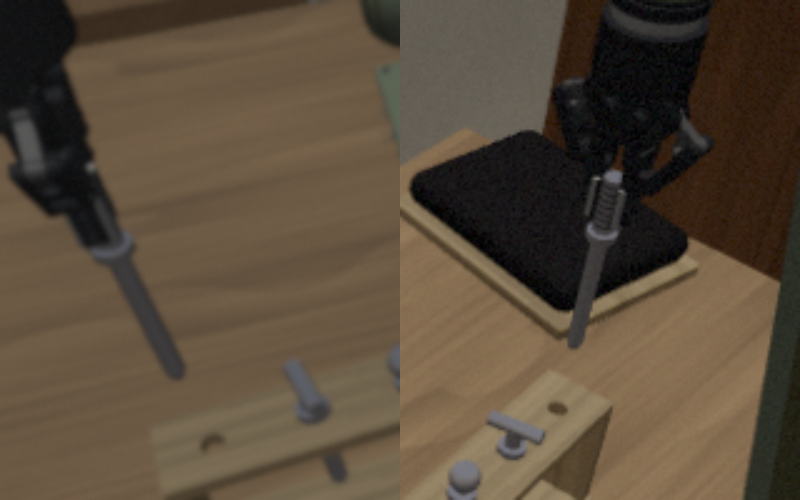

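The stem is held and looks upright, with its tip at scene (71,195) and side (419,138), matching the model. Next I carry it over to the press.

Call:
carry_out:
  increments:
    - [1, 0.4, 0, 0, 0]
    - [1, 0.8, 0.1, 0, 0]
    - [1, 0.95, 0.1, 0, 0]
    - [1, 0.95, 0.1, 0, 0]
    - [1, 0.95, 0, 0, 0]

```text
t: 6.0
tcp_pos: [0.5056, -0.1417, 0.3324]
orientation: [0.707, 0.707, -0.0, -0.001]
ft_force: [-0.2, -0.6, -2.4]
grip_width: 0.0168
grasp_force: 59.1
```

Call:
carry_out:
  increments:
    - [1, 0.95, 0, 0, 0]
    - [1, 0.95, 0, 0, 0]
    - [1, 0.95, 0, 0, 0]
    - [1, 0.95, 0, 0, 0]
    - [1, 0.95, 0, 0, 0]

```text
t: 6.5
tcp_pos: [0.5048, 0.0481, 0.3326]
orientation: [0.707, 0.707, -0.001, -0.001]
ft_force: [0.5, -0.8, -2.2]
grip_width: 0.0164
grasp_force: 59.1
```

Call:
carry_out:
  increments:
    - [1, 0.9, 0, 0, 0]
    - [1, 0.8, 0, 0, 0]
    - [1, 0.6, 0, 0, 0]
    - [1, 0.4, 0, 0, 0]
    - [1, 0.15, 0, 0, 0]

```text
t: 7.0
tcp_pos: [0.5054, 0.1612, 0.3328]
orientation: [0.707, 0.708, -0.001, -0.001]
ft_force: [-1.0, -0.0, -2.8]
grip_width: 0.0162
grasp_force: 59.1
```

```bash
cat > look.py <<'E'
from h import *
import sys
def run(name,h=100):
    o=robot.observe(); t=o["tcp_pos"]; print(t.round(4),o["orientation"].round(4),o["grip_width"].round(4),o["ft_force"].round(1))
    ims=[]
    for c in ["scene","side"]:
        im=robot.camera(c); i=robot.camera_info(c)
        pz=t[2]-.1467+.015
        P=proj(i,[[t[0],t[1],pz],[t[0],t[1],pz+.115],[.5067,.1616,.145]]); print(c,"tip,collar,bush",P.round(1).tolist())
        for d in robot.outline_of(c,"stem")[:1]:
            ys,xs=np.nonzero(d["mask"]); v=cv2.fitLine(np.c_[xs,ys].astype(np.float32),cv2.DIST_HUBER,0,.01,.01).ravel(); v=v*np.sign(v[1]) if 0 else v
            w=P[0]-P[1]; w/=np.linalg.norm(w); s=np.sign(w@v[:2])
            print(d["p"],xs.min(),xs.max(),ys.min(),ys.max(),"angle off deg",np.degrees(np.arcsin(np.cross(w,s*v[:2]))).round(2))
        x,y=(P[0]+P[2])/2; x0=int(x-50); y0=int(min(max(y-62,0),295)); print("origin",x0,y0)
        ims.append(cv2.resize(im[y0:y0+125,x0:x0+100,::-1],None,fx=4,fy=4,interpolation=cv2.INTER_CUBIC))
    cv2.imwrite(name,np.hstack(ims))
if __name__=="__main__": run(sys.argv[1])
E
python3 look.py pics/p1.png
```

```text
Traceback (most recent call last):
  File "look.py", line 17, in <module>
    if __name__=="__main__": run(sys.argv[1])
                             ~~~^^^^^^^^^^^^^
  File "look.py", line 4, in run
    o=robot.observe(); t=o["tcp_pos"]; print(t.round(4),o["orientation"].round(4),o["grip_width"].round(4),o["ft_force"].round(1))
                                                                                  ^^^^^^^^^^^^^^^^^^^^^
AttributeError: 'float' object has no attribute 'round'
```

Call:
carry_out:
  increments:
    - [1, 0, 0, 0.2, 0]
    - [1, 0, 0, 0.4, 0]
    - [1, 0, 0, 0.3, 0]
    - [1, 0, 0, 0.1, 0]
    - [1, 0, 0, 0, 0]

```text
t: 7.5
tcp_pos: [0.506, 0.159, 0.2929]
orientation: [0.708, 0.707, -0.001, -0.0]
ft_force: [0.7, -0.0, -1.8]
grip_width: 0.0165
grasp_force: 59.1
```

```bash
sed -i 's/o\["grip_width"\].round(4)/o["grip_width"]/' look.py; python3 look.py pics/p1.png 2>&1 | grep -v Deprec
```

```text
print(d["p"],xs.min(),xs.max(),ys.min(),ys.max(),"angle off deg",np.degrees(np.arcsin(np.cross(w,s*v[:2]))).round(2))
[0.506  0.159  0.2929] [ 7.076e-01  7.066e-01 -9.000e-04 -3.000e-04] 0.016479349478915967 [ 0.7 -0.  -1.8]
scene tip,collar,bush [[321.4, 152.5], [325.2, 105.7], [322.2, 158.3]]
0.73 319 332 77 153 angle off deg -0.63
origin 271 93
side tip,collar,bush [[260.3, 269.5], [258.5, 229.0], [259.3, 275.2]]
0.74 249 263 205 270 angle off deg -3.76
origin 209 210
```

View pics/p1.png

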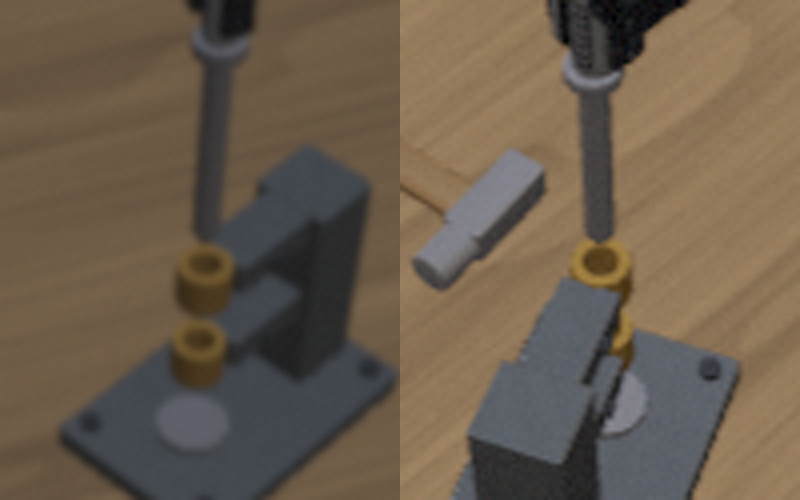

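Scene: tip (322.5,153), bushing mouth (322.5,158.5). Side: tip (258.8,270), mouth (259.2,275). Before lowering I'll measure the axis lines and the bore more precisely.

```bash
cat > meas.py <<'E'
from h import *
from scipy.optimize import least_squares
# shank axis from masks (row-wise centres), bore from dark hole within brass
t=robot.observe()["tcp_pos"]; pz=t[2]-.1467+.015
obs=[]
B=[]
for c in ["scene","side"]:
    im=robot.camera(c); i=robot.camera_info(c); d=robot.outline_of(c,"stem")[0]["mask"]
    P=proj(i,[[t[0],t[1],pz+.006],[t[0],t[1],pz+.108]])
    for y in range(int(P[1,1])+4,int(P[0,1])-1):
        xs=np.nonzero(d[y])[0]
        if len(xs): obs.append((i,(xs.min()+xs.max())/2,y,len(xs)))
    hsv=cv2.cvtColor(im,cv2.COLOR_RGB2HSV); u,v=proj(i,[[.5067,.1616,.145]])[0].astype(int)
    m=cv2.inRange(hsv,(10,130,40),(30,255,255)); m[:, :u-12]=0; m[:,u+13:]=0; m[:v-10]=0; m[v+25:]=0
    cnt=m[v-9:v+6,u-10:u+11]; print(c,u,v); print("\n".join("".join("#" if q else "." for q in r) for r in cnt))
    B.append((i,u,v))
print([o[3] for o in obs])
def axis(p,z): return np.array([p[0]+p[2]*(z-pz),p[1]+p[3]*(z-pz),z])
zs=np.linspace(pz,pz+.12,30)
def res(p):
    r=[]
    for c in range(2):
        i=B[c][0]; Q=proj(i,[axis(p,z) for z in zs]); o=[q for q in obs if q[0] is i]
        k=np.argsort(Q[:,1]); r+= [np.interp(q[2],Q[k,1],Q[k,0])-q[1] for q in o]
    return np.array(r)
s=least_squares(res,[t[0],t[1],0,0],loss="soft_l1",f_scale=.5,x_scale=[.01,.01,.1,.1])
print("tip xy",s.x[:2].round(4),"tilt",s.x[2:].round(4),"rms",np.sqrt(np.mean(res(s.x)**2)).round(2),"tcp",t.round(4))
E
python3 meas.py
```

```text
scene 322 158
.....................
.....................
.....................
.....................
.....................
.....................
.......#####.........
......########.......
....############.....
....############.....
....#############....
....#############....
....#############....
....#############....
....#############....
side 259 275
.....................
.....................
.....................
.....................
......##...####......
.....###########.....
....#############....
...##############....
...##############....
...###############...
...###############...
...###############...
...###############...
....##############...
......############...
[8, 8, 8, 8, 7, 7, 7, 7, 7, 8, 8, 7, 7, 7, 7, 7, 7, 7, 7, 7, 7, 7, 7, 8, 8, 8, 8, 8, 7, 7, 7, 7, 7, 7, 7, 7, 8, 8, 8, 8, 8, 8, 8, 8, 8, 8, 8, 8, 8, 8, 8, 8, 8, 8, 8, 8, 8, 7, 7, 7, 7, 7, 8, 8, 8, 8, 8]
tip xy [0.5137 0.1574] tilt [ 0.0284 -0.02  ] rms 0.27 tcp [0.5067 0.1597 0.2944]
```

```bash
python3 - <<'E'
from h import *
t=robot.observe()["tcp_pos"]; i=robot.camera_info("wrist"); im=robot.camera("wrist")
pz=t[2]-.1467+.015
print(t,proj(i,[[t[0],t[1],pz],[t[0],t[1],pz+.115],[.5067,.1616,.145],[.5067,.1616,.09]]).round(1))
for n in ["stem","press"]:
    for d in robot.outline_of("wrist",n)[:1]:
        ys,xs=np.nonzero(d["mask"]); print(n,d["p"],xs.min(),xs.max(),ys.min(),ys.max())
cv2.imwrite("pics/w2.png",cv2.resize(im[130:330,180:380,::-1],None,fx=3,fy=3,interpolation=cv2.INTER_CUBIC))
E
```

```text
[0.50641563 0.15978697 0.29405891] [[283.  200.9]
 [283.1 260. ]
 [283.3 193.6]
 [283.3 180.8]]
stem 0.58 256 310 192 348
press 0.55 199 340 56 222
```

View pics/w2.png

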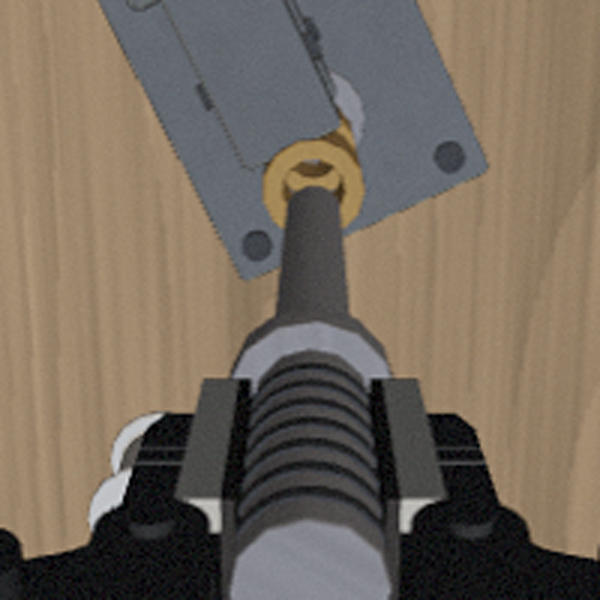

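In the wrist view the tip (316,190 in the crop) sits over the bushing mouth (centre about 314,186), off by roughly +0.5 mm in x and −0.5 mm in y. I'll make a tiny correction and lower slowly, watching the force.

Call:
carry_out:
  increments:
    - [1, 0.015, -0.015, 0.1, 0]
    - [1, 0, 0, 0.15, 0]
    - [1, 0, 0, 0.15, 0]
    - [1, 0, 0, 0.15, 0]
    - [1, 0, 0, 0.1, 0]

```text
t: 8.55
tcp_pos: [0.5054, 0.1603, 0.2667]
orientation: [0.707, 0.707, -0.001, -0.0]
ft_force: [0.9, 0.0, -2.0]
grip_width: 0.0164
grasp_force: 59.1
```

```bash
python3 -W ignore look.py pics/p2.png; python3 -c "
from workcell import robot
print(robot.observe()['torque'])"
```

```text
[0.5054 0.1603 0.2667] [ 7.072e-01  7.070e-01 -6.000e-04 -3.000e-04] 0.01642986283016003 [ 0.9  0.  -2. ]
scene tip,collar,bush [[321.1, 161.6], [324.7, 116.8], [322.2, 158.3]]
0.9 319 332 88 160 angle off deg 1.58
origin 271 97
side tip,collar,bush [[260.4, 278.3], [258.7, 239.5], [259.3, 275.2]]
0.77 250 264 216 278 angle off deg -4.19
origin 209 214
[-0.02050406 -0.02176376  0.07795161]
```

View pics/p2.png

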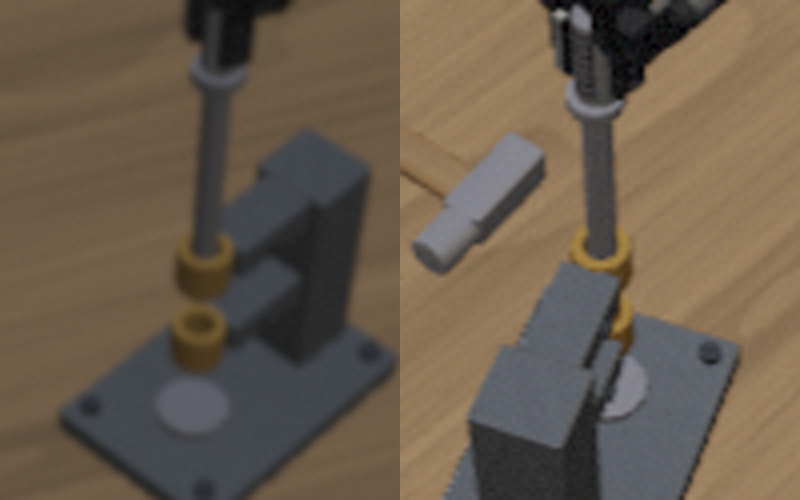

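The point is inside the upper mouth in both views (scene ~(205,255), side ~(602,255) in the crop) with no contact force, so I keep lowering.

Call:
carry_out:
  increments:
    - [1, 0, 0, 0.1, 0]
    - [1, 0, 0, 0.15, 0]
    - [1, 0, 0, 0.15, 0]
    - [1, 0, 0, 0.1, 0]
    - [1, 0, 0, 0.1, 0]

```text
t: 9.25
tcp_pos: [0.5056, 0.1603, 0.2431]
orientation: [0.707, 0.707, -0.0, -0.0]
ft_force: [-0.3, 0.2, -2.3]
grip_width: 0.0166
grasp_force: 59.1
```

Call:
carry_out:
  increments:
    - [1, 0, 0, 0.15, 0]
    - [1, 0, 0, 0.15, 0]
    - [1, 0, 0, 0.15, 0]
    - [1, 0, 0, 0.1, 0]
    - [1, 0, 0, 0.1, 0]

```text
t: 9.75
tcp_pos: [0.5057, 0.1604, 0.2173]
orientation: [0.707, 0.707, -0.0, 0.0]
ft_force: [0.7, 0.0, -2.0]
grip_width: 0.0167
grasp_force: 59.1
```

Call:
carry_out:
  increments:
    - [1, 0, 0, 0.1, 0]
    - [1, 0, 0, 0.1, 0]
    - [1, 0, 0, 0.1, 0]
    - [1, 0, 0, 0.1, 0]
    - [1, 0, 0, 0.1, 0]

```text
t: 10.25
tcp_pos: [0.5057, 0.1604, 0.1974]
orientation: [0.707, 0.707, 0.0, 0.0]
ft_force: [0.5, 0.2, -3.0]
grip_width: 0.0166
grasp_force: 59.1
```

Call:
carry_out:
  increments:
    - [1, 0, 0, 0.15, 0]
    - [1, 0, 0, 0.15, 0]
    - [1, 0, 0, 0.1, 0]
    - [1, 0, 0, 0.1, 0]
    - [1, 0, 0, 0, 0]

```text
t: 10.75
tcp_pos: [0.5056, 0.1603, 0.1771]
orientation: [0.707, 0.707, -0.0, -0.0]
ft_force: [-0.8, 0.2, -2.2]
grip_width: 0.0166
grasp_force: 59.1
```

```bash
python3 -W ignore look.py pics/p3.png
```

```text
[0.5056 0.1603 0.1771] [ 7.072e-01  7.070e-01 -4.000e-04 -1.000e-04] 0.016550096949929705 [-0.8  0.2 -2.2]
scene tip,collar,bush [[318.7, 191.2], [321.8, 152.5], [322.2, 158.3]]
0.5 286 369 129 230 angle off deg 23.51
origin 270 112
side tip,collar,bush [[261.5, 304.2], [260.0, 270.2], [259.3, 275.2]]
0.55 252 263 250 279 angle off deg -6.15
origin 210 227
```

View pics/p3.png

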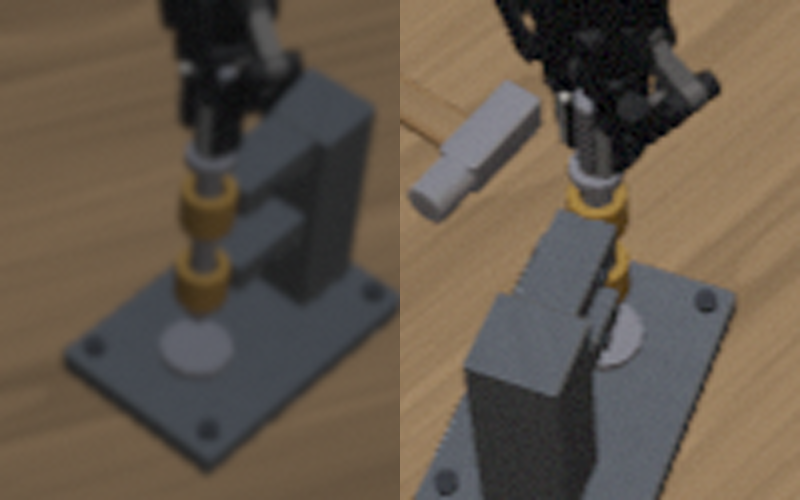

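The shank runs through both bushings. The point shows below the lower one (about (203,315) in the crop), and the collar stands clear above the upper one (205,165).

```bash
python3 -c "
from workcell import robot
print(robot.finish_job())"
```

```text
the job is handed in; nothing more can be done
None
```

I threaded the stem through both bushings, with its point out below the lower one and its collar about 15 mm above the upper one; it was held still in the gripper when I handed the job in, and no verdict came back.

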